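# Close up the sample racks in the rack tray

## Robot

A 6-joint arm with a two-finger parallel gripper is mounted at the origin on the work surface. World frame = base frame: x ahead of the robot, y to its left, z up, the work surface at z = 0. Lengths are in m, angles in degrees, forces in N, time in s.
With the tool pointing down it reaches from about 0.375 to 0.75 m from the base axis. Payload 9 kg.
Tool frame: the origin (TCP) lies where the fingers leave the gripper's body, on its centre line; the fingertips stand 73 mm ahead of it and the grasp point (between the pads) lies 54 mm ahead of it (robot.tip_reach is the distance from the TCP to the fingertips, in m); z points along the fingers, y is the line along which they close (so a half turn about z gives the same grasp; the last joint's range is limited). The gripper opens to 85 mm and grips with 20 to 120 N. Pads are 22 mm wide; open, the fingers measure 114 mm over their backs; the gripper's body (76 mm by 85 mm) begins 54 mm behind the grasp point. The pads swing forward as they close: fully open they stand 13 mm farther back than shut.
Start: joints at [-80.426, 5.964, 5.575, 89.605, 0, 77.527], TCP at [0.225, -0.556, 0.304] pointing down, gripper open.
Joint ranges: [-171.21, 171.21], [-48.23, 106.86], [-62.78, 66.21], [-105.2, 120.99], [-86.42, 89.51], [-180, 180]. Speed limits (degrees/s): [127.2, 127.2, 147.25, 180, 180, 180].

## Interface

Orientations are given as [roll, pitch, yaw] about the fixed x, y, z axes, in that order (R = Rz(yaw) Ry(pitch) Rx(roll)).
In Python, from plant import robot gives the robot as it stands. Calls block until the motion is done:
- robot.move_pose(position, orientation): joint-space move of the TCP to a pose.
- robot.line_to(position, vel=0.15, rotation=None, guard=None): straight line of the TCP; rotation=None keeps the orientation; vel is the mean speed in m/s. With guard (N) it stops when the force on the tool has changed by that much, and returns True; else False.
- robot.goto_joints(angles): joint-space move.
- robot.set_gripper(opening): finger opening in m; the grip force is fixed at half the most; returns when the fingers have stopped.
- robot.pause(seconds).
- robot.ik(position, orientation): joint angles nearest the present ones, or None.
- robot.observe(): the state.
- robot.grab_frame(name): name is "side" or "top" or "wrist"; returns the picture (384x512x3 uint8, blue, green, red); there is no depth.
- robot.get_calibration(name): a dict with "vertical_fov" (degrees; the focal length in pixels is half the picture's height over the tangent of half this angle, whatever the lens; pixels are square), "cx", "cy" (the principal point, pixels), "k1" (the pictures are not rectified: a ray, as slopes to the right and down, at radius r is drawn at 1 + k1 r^2 times it, then the intrinsics apply), "rvec" (rotation vector, rad) and "tvec" (3), from world to camera coordinates, as OpenCV has them. Camera axes: x right, y down, z forward; pixel columns grow to the right and rows downward; lengths in m; the calibration is good to about 2 mm. A picture is of the moment at which its call begins: read the wrist's pose just before it. get_calibration takes no time and is no camera call; for the wrist camera it gives the pose at the moment of the call.
A pose or a line that the arm cannot do raises robot.IKError and nothing moves.
- robot.job_done(): hands the job in; it is judged then, once.
The state is a dict: "time": time; "q": joint angles; "qvel": joint speeds; "joint_torque": joint torques, N m; "tool_pos": TCP position; "tcp_rot": TCP orientation; "ft_force": force on the tool from outside, world axes, zero at the start; "torque": the same for the moment, N m; "gripper_width": finger opening in m; "gripper_force": force on a finger pad.
Only numpy, scipy, OpenCV 4.12 (cv2) and the standard library are available. Lean on these libraries where they do the work, as an engineer would, in place of code of your own. Each camera call takes 0.05 s, during which the arm holds its last target. There are 200 camera calls.

## Task

One rack of blood tubes stands askew in the rack tray, in front of the two racks already seated in the tray's far left corner. Push it along the tray with the fingertips until it stands squarely against the nearer of these two, in line with them, its left end right up against the tray's left wall. Only push it, gently: do not pinch, lift or tip it, and leave the two seated racks, the empty rack, the oil bottle and everything else on the bench where they stand.

Things in the scene. Friction and masses are not known exactly. Their poses are not given: they have to be found in the camera images.
- tray: ivory plastic rack tray fixed to the bench, 270 mm deep (x) by 310 wide (y). Origin: centre of its underside; x points to its back wall, y to its left wall. Floor 4 mm thick and smooth (racks slide easily), open at the front edge x = -135 mm. Walls rise to 26 mm; inner faces at x = +130 (back), y = +150 (left) and -150 mm (right); flanges stick out to y = +-173 mm. Turned up to 0.3 rad
- tray_corner (a point): the tray's far left inner corner at floor height: x = +130, y = +150, z = +4 mm in the tray's frame
- rack_loose: the rack to push: grey plastic, flat sides and ends, 30 mm thick (x) by 130 long (y) by 40 high, with a row of five fixed micro blood tubes, purple caps up to 56 mm; about 0.2 kg. Origin: centre of its underside; x points towards the seated racks, y along it to its left end. Starts turned up to 0.35 rad; its proper place is x = +53.5, y = +85 mm in the tray's frame, unturned
- rack_left_end (a point): middle of the left end face of the loose rack: x = 0, y = +65, z = +20 mm in its frame
- rack_front: the seated rack nearer the robot: same make, size and axes as the loose one, with tubes; stands loose against rack_back and the tray's left wall, origin at x = +84, y = +84.5 mm in the tray's frame
- rack_back: the other seated rack, same make, with tubes, standing loose in the tray's far left corner, origin at x = +114.5, y = +84.5 mm in the tray's frame
- rack_empty: a rack of the same make without tubes (40 mm high), standing loose in the tray's far right corner; to be left alone
- oil_bottle: a small amber dropper bottle, 30 mm across and 63 mm high, standing loose on the tray floor near its front right corner (about x = -90, y = -115 mm in the tray's frame); origin: centre of its underside; to be left alone
- specimen_cup: a cream specimen cup with a yellow screw lid, 68 mm across and 72 mm high, standing loose on the bench to the right of the tray; origin: centre of its underside; to be left alone
- stain_bottle: an amber stain bottle, 54 mm across and 115 mm high, standing loose on the bench to the right of the tray; origin: centre of its underside; to be left alone
- staining_jar: a glass slide staining jar with a lid, 52 by 62 mm and 111 mm high, standing loose on the bench to the left of the tray; origin: centre of its underside; to be left alone
- timer: a white bench timer, 22 by 66 mm and 62 mm high, standing loose on the bench to the left of the tray; origin: centre of its underside; to be left alone
Not all that is in view belongs to the job. What is shaped like the rack_loose but yellow is not meant.

How it is judged:
By the outcome, as a careful person would: the job done as asked, in the order asked, and still so for the second after the job is handed in, with the robot touching nothing.
It also fails if it takes over 58 s, if anything falls off the work surface, if the arm or the gripper's body presses on something with over 40 N, if the wrist force passes 120 N, or if a joint passes its speed limit or range.

## Working session

There is one attempt and no reset: what is moved stays moved. The work goes in short steps, each a Python script; the robot and the scene stay as the last script left them, time stands still between calls to the robot, and variables do not carry over. Pictures are saved under pics/ and viewed, at most 10 in all, crops included, and the job is handed in when it is done.

```bash
mkdir -p pics; ls
python3 - <<'E'
from plant import robot
import cv2,numpy as np
for n in ("top","side"):
    cv2.imwrite(f"pics/{n}0.png",robot.grab_frame(n)); print(n,robot.get_calibration(n))
print(robot.observe()["time"],robot.observe()["tcp_rot"])
E
```

```text
pics
top {'vertical_fov': 45.78783964248085, 'cx': 253.2914487890033, 'cy': 189.8671582958201, 'k1': -0.01747411182803722, 'rvec': array([ 2.17533772, -2.20456051,  0.04301609]), 'tvec': array([0.01505463, 0.46487906, 1.30244142])}
side {'vertical_fov': 42.23798400876096, 'cx': 261.7541276553056, 'cy': 190.44744007782532, 'k1': -0.1890958684240949, 'rvec': array([ 0.89340742, -2.33240756,  1.21847401]), 'tvec': array([0.3713508 , 0.21497487, 1.06755104])}
0.1 [-1.79935604e+02 -1.64358551e-02  2.20470783e+01]
```

View pics/top0.png

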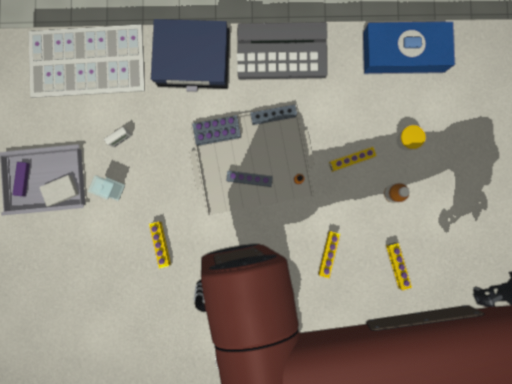

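View pics/side0.png

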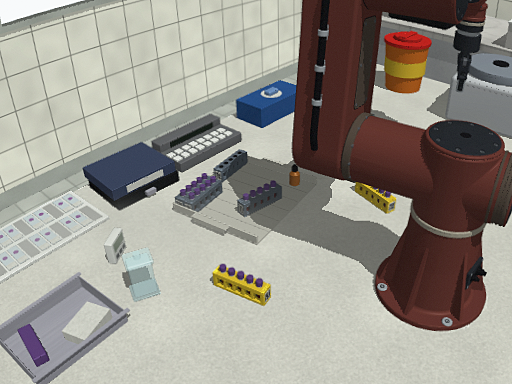

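Candidates (top view): grey loose rack with purple caps (250,178), which matches the description. Not it: the seated pair (217,129), the empty rack (274,113), and the yellow look-alikes (159,245), (329,254), (399,266), (353,159). Next I'll take a close wrist view to check this and measure.

```bash
cat > h.py <<'E'
import numpy as np,cv2
from plant import robot
def ray(c,p):
    f=192/np.tan(np.radians(c["vertical_fov"])/2)
    d=np.array([(p[0]-c["cx"])/f,(p[1]-c["cy"])/f]); u=d.copy()
    for _ in range(20): u=d/(1+c["k1"]*(u@u))
    R=cv2.Rodrigues(np.array(c["rvec"]))[0]
    return -R.T@np.array(c["tvec"]), R.T@np.array([u[0],u[1],1.])
def cast(c,p,z):
    o,d=ray(c,p); return (o+d*(z-o[2])/d[2])[:2]
def tri(c1,p1,c2,p2):
    a,u=ray(c1,p1);b,v=ray(c2,p2)
    s=np.linalg.lstsq(np.stack([u,-v],1),b-a,rcond=None)[0]
    return (a+s[0]*u+b+s[1]*v)/2, np.linalg.norm(a+s[0]*u-b-s[1]*v)
def proj(c,P):
    R=cv2.Rodrigues(np.array(c["rvec"]))[0];q=R@np.asarray(P)+np.array(c["tvec"]);s=q[:2]/q[2]
    f=192/np.tan(np.radians(c["vertical_fov"])/2)
    return s*(1+c["k1"]*(s@s))*f+[c["cx"],c["cy"]]
E
python3 - <<'E'
from h import *
c=robot.get_calibration("top")
for p in [(250,178),(229,176),(272,183),(195,140),(210,213),(217,129),(311,205)]: print(p,cast(c,p,.03))
w=robot.get_calibration("wrist");R=cv2.Rodrigues(w["rvec"])[0];print(w["vertical_fov"],-R.T@w["tvec"],R,robot.observe()["tool_pos"])
for P in [(.5,-.03,.36),(.45,-.03,.38),(.5,-.03,.40)]:
  for y in (-170,-90,0,10,90): print(P,y,robot.ik(P,[180,0,y]))
E
```

```text
(250, 178) [0.49816549 0.01760079]
(229, 176) [0.50473437 0.07753732]
(272, 183) [ 0.48299489 -0.04496176]
(195, 140) [0.60983152 0.174231  ]
(210, 213) [0.39985011 0.13277138]
(217, 129) [0.64071075 0.11067795]
(311, 205) [ 0.418807   -0.15483508]
64.13454251433458 [ 0.28759631 -0.53104669  0.37276126] [[ 0.37558662 -0.92678487 -0.00212021]
 [-0.8942266  -0.3629913   0.26190858]
 [-0.24350253 -0.09647342 -0.96509036]] [ 0.22520229 -0.55591021  0.3032174 ]
(0.5, -0.03, 0.36) -170 [-18.42862709 -10.1124595   -4.27682357  95.83563593   0.
 -28.42862709]
(0.5, -0.03, 0.36) -90 [ -18.42862709  -10.1124595    -4.27682357   95.83563593    0.
 -108.42862709]
(0.5, -0.03, 0.36) 0 [-18.42862709 -10.1124595   -4.27682357  95.83563593   0.
 161.57137291]
(0.5, -0.03, 0.36) 10 [-18.42862709 -10.1124595   -4.27682357  95.83563593   0.
 151.57137291]
(0.5, -0.03, 0.36) 90 [-18.42862709 -10.1124595   -4.27682357  95.83563593   0.
  71.57137291]
(0.45, -0.03, 0.38) -170 [-20.51417088 -18.01991723  -8.86217788  99.15773935   0.
 -30.51417088]
(0.45, -0.03, 0.38) -90 [ -20.51417088  -18.01991723   -8.86217788   99.15773935    0.
 -110.51417088]
(0.45, -0.03, 0.38) 0 [-20.51417088 -18.01991723  -8.86217788  99.15773935   0.
 159.48582912]
(0.45, -0.03, 0.38) 10 [-20.51417088 -18.01991723  -8.86217788  99.15773935   0.
 149.48582912]
(0.45, -0.03, 0.38) 90 [-20.51417088 -18.01991723  -8.86217788  99.15773935   0.
  69.48582912]
(0.5, -0.03, 0.4) -170 [-18.42862709  -8.62688665   1.30988264  99.93676929   0.
 -28.42862709]
(0.5, -0.03, 0.4) -90 [ -18.42862709   -8.62688665    1.30988264   99.93676929    0.
 -108.42862709]
(0.5, -0.03, 0.4) 0 [-18.42862709  -8.62688665   1.30988264  99.93676929   0.
 161.57137291]
(0.5, -0.03, 0.4) 10 [-18.42862709  -8.62688665   1.30988264  99.93676929   0.
 151.57137291]
(0.5, -0.03, 0.4) 90 [-18.42862709  -8.62688665   1.30988264  99.93676929   0.
  71.57137291]
```

Run:
```python
from h import *
import pickle
D={}
for i,P in enumerate([(.5,.05,.36),(.46,-.05,.36)]):
    robot.move_pose(P,[180,0,-169]); robot.pause(.3)
    c=robot.get_calibration("wrist");im=robot.grab_frame("wrist");cv2.imwrite(f"pics/w{i}.png",im);D[i]=(c,im)
im=robot.grab_frame("top");D["top"]=(robot.get_calibration("top"),im)
pickle.dump(D,open("d.pkl","wb"));print(robot.observe()["time"],robot.observe()["tool_pos"])
cv2.imwrite("pics/w0b.png",cv2.resize(D[0][1],(768,576)))
cv2.imwrite("pics/w1b.png",cv2.resize(D[1][1],(768,576)))
```

```text
3.7333 [ 0.46015766 -0.04948969  0.3599267 ]
```

View pics/w0b.png

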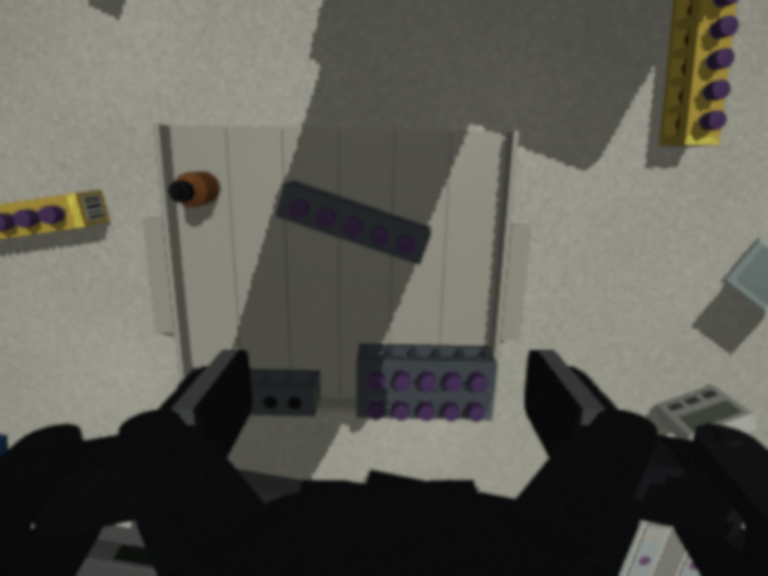

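View pics/w1b.png

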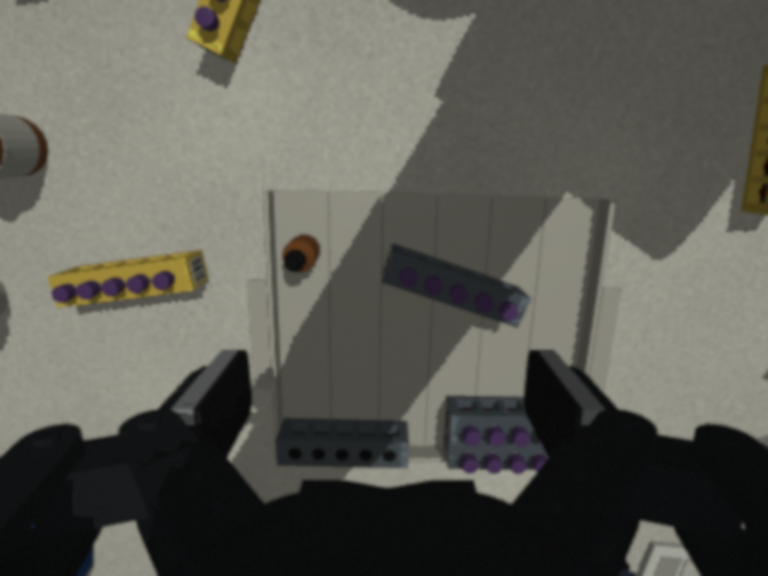

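The wrist view confirms the grey loose rack with five purple caps at (299–405, 208–244). The seated pair is at (427,382), the tray's left wall at x≈505 and the open front at y≈128; the empty rack (290,392) and oil bottle (195,190) are clear of it.

```bash
cat >> h.py <<'E'
def caps(im,scale=4):
    b=cv2.resize(im,None,fx=scale,fy=scale,interpolation=cv2.INTER_CUBIC).astype(int)
    m=((b[...,2]-b[...,1]>6)&(b[...,0]-b[...,1]>6)&(b[...,0]+20>b[...,2])).astype(np.uint8)
    m=cv2.morphologyEx(m,cv2.MORPH_OPEN,np.ones((5,5),np.uint8))
    n,l,s,c=cv2.connectedComponentsWithStats(m)
    return [(((c[i]+.5)/scale-.5).round(2),int(s[i,4]/scale**2),s[i,2:4]/scale) for i in range(1,n) if s[i,4]>20*scale**2]
E
python3 - <<'E'
from h import *
import pickle
D=pickle.load(open("d.pkl","rb"))
for k in D:
    print(k)
    for p,a,wh in caps(D[k][1]): print(p,a,wh,cast(D[k][0],p,.058).round(4))
E
```

```text
0
[482.6    0.87] 34 [14.25  3.5 ] [0.2759 0.262 ]
[483.17  17.65] 178 [18.25 13.75] [0.2923 0.2686]
[480.75  38.85] 165 [17.5  12.75] [0.3142 0.2735]
[478.34  59.59] 154 [16.75 11.5 ] [0.3362 0.2785]
[475.71  79.86] 151 [17.25 11.25] [0.3582 0.2833]
[198.66 138.48] 112 [12.25 11.5 ] [ 0.4893 -0.0253]
[ 20.22 144.73] 369 [42.25 15.75] [ 0.538  -0.2437]
[216.64 144.57] 106 [11.75 11.75] [ 0.4925 -0.0028]
[234.58 150.65] 105 [11.5 12. ] [0.4956 0.0198]
[252.32 156.71] 101 [10.75 11.75] [0.4989 0.0424]
[269.95 162.74] 101 [11.  11.5] [0.5021 0.0651]
[250.83 253.26] 102 [10.5  12.25] [0.6272 0.0646]
[267.5 253.7] 117 [11.5 13. ] [0.6236 0.0866]
[284.55 254.04] 118 [11.25 13.  ] [0.6198 0.1091]
[301.56 254.31] 118 [11.75 13.25] [0.6159 0.1316]
[318.46 254.55] 118 [11.5 13. ] [0.612 0.154]
[250.22 272.79] 91 [10.25 11.5 ] [0.6563 0.0692]
[266.89 273.54] 111 [11.25 12.75] [0.6531 0.0918]
[283.54 273.79] 111 [11.   12.75] [0.6492 0.1142]
[300.21 274.03] 112 [11.25 13.  ] [0.6453 0.1367]
[316.71 274.29] 112 [11.   12.75] [0.6415 0.159 ]
[429.34 373.5 ] 34 [7.25 6.  ] [0.7804 0.3763]
1
[137.14
[... 654 characters left out ...]
6] 109 [11.25 13.  ] [0.6525 0.0909]
[344.57 309.04] 111 [11.5  12.75] [0.6485 0.1133]
[358.99 307.7 ] 70 [ 8.75 10.75] [0.6426 0.133 ]
top
[230.46 120.08] 26 [5.25 6.25] [0.6602 0.07  ]
[222.46 121.54] 25 [5.25 6.  ] [0.6564 0.0926]
[214.41 123.  ] 26 [5.25 6.  ] [0.6526 0.1153]
[206.49 124.55] 26 [5.5 6. ] [0.6486 0.1377]
[198.43 126.01] 26 [5.25 6.  ] [0.6448 0.1604]
[232.41 130.56] 25 [5.25 6.  ] [0.6304 0.0648]
[224.35 132.17] 26 [5.5 6. ] [0.6262 0.0876]
[216.35 133.59] 26 [5.5 6. ] [0.6225 0.1101]
[208.29 135.13] 26 [5.5  5.75] [0.6185 0.1328]
[200.3  136.61] 26 [5.5  5.75] [0.6146 0.1553]
[ 20.33 178.79] 473 [17.5  35.25] [0.503  0.6656]
[232.58 175.42] 23 [5.   5.75] [0.5039 0.0657]
```

```bash
cat >> h.py <<'E'
# tray frame from the seated racks' caps (rack_front centre at x=84, y=84.5 mm)
T=0.169; RT=np.array([[np.cos(T),-np.sin(T)],[np.sin(T),np.cos(T)]])
TO=np.array([.6196,.1088])-RT@[.084,.0845]
w2t=lambda p:RT.T@(np.asarray(p)-TO)
t2w=lambda p:TO+RT@np.asarray(p)
E
python3 - <<'E'
from h import *
import pickle
D=pickle.load(open("d.pkl","rb"))
for a,b in [((198.66,138.48),(271.74,184.44)),((269.95,162.74),(338.67,207.12)),((267.5,253.7),(330.65,290.69))]:
    print("cap",tri(D[0][0],a,D[1][0],b))
print("tip",robot.tip_reach)
r0=np.array([.4954,.0191]); y0=-.1410
u=lambda a:np.array([np.cos(a),np.sin(a)])
r1=t2w([.0485,.020]); y1=T
print("loose tray",w2t(r0),"goal",r1)
z=.079
s=r0-.053*u(y0); e=r1-.026*u(y1)
robot.move_pose([*s,.17],[180,0,180+np.degrees(y0)])
robot.set_gripper(.07)
robot.line_to([*s,z],vel=.15)
f0=robot.observe()["ft_force"]
robot.line_to([*(r0-.028*u(y0)),z],vel=.08)
print(robot.line_to([*e,z],vel=.06,rotation=[180,0,-180+np.degrees(y1)],guard=8))
o=robot.observe();print(o["time"],o["tool_pos"],o["tcp_rot"],o["ft_force"]-f0,e)
robot.line_to([*(e-.03*u(y1)),z],vel=.15)
robot.line_to([*t2w([-.02,-.02]),.33],vel=.3)
robot.pause(.2)
c=robot.get_calibration("wrist");im=robot.grab_frame("wrist")
pickle.dump((c,im),open("d2.pkl","wb"));cv2.imwrite("pics/w2b.png",cv2.resize(im,(768,576)))
for p,a,wh in caps(im): print(p,a,(w2t(cast(c,p,.058))*1000).round(1))
print(robot.observe()["time"])
E
```

```text
cap (array([ 0.48967114, -0.02581537,  0.0549416 ]), np.float64(0.0001273304733154395))
cap (array([0.50258332, 0.06531756, 0.05522974]), np.float64(2.1709628809020195e-05))
cap (array([0.62509317, 0.08709745, 0.05476722]), np.float64(0.0002919869682929264))
tip 0.0726
loose tray [-0.05351782  0.01696794] goal [0.59545444 0.03924792]
False
7.9583 [0.56980206 0.03484907 0.0791667 ] [-1.79995567e+02  1.80365823e-02 -1.70327743e+02] [-0.53894527 -0.56718616 -0.27253382] [0.56982485 0.03487481]
[ 36.75 136.41] 723 [ -52.6 -268.1]
[309.27 220.95] 146 [48.1 41.6]
[328.3  220.88] 147 [48.  64.3]
[251.68 220.79] 125 [ 47.8 -26.8]
[270.81 220.77] 126 [47.8 -4.1]
[289.9  220.68] 123 [47.7 18.5]
[305.52 248.72] 145 [84.2 38.7]
[324.33 248.73] 151 [84.3 61.7]
[379.27 248.35] 152 [ 84.2 129.4]
[304.4  270.53] 139 [114.1  38.6]
[322.67 270.43] 139 [114.1  61.4]
9.5583
```

View pics/w2b.png

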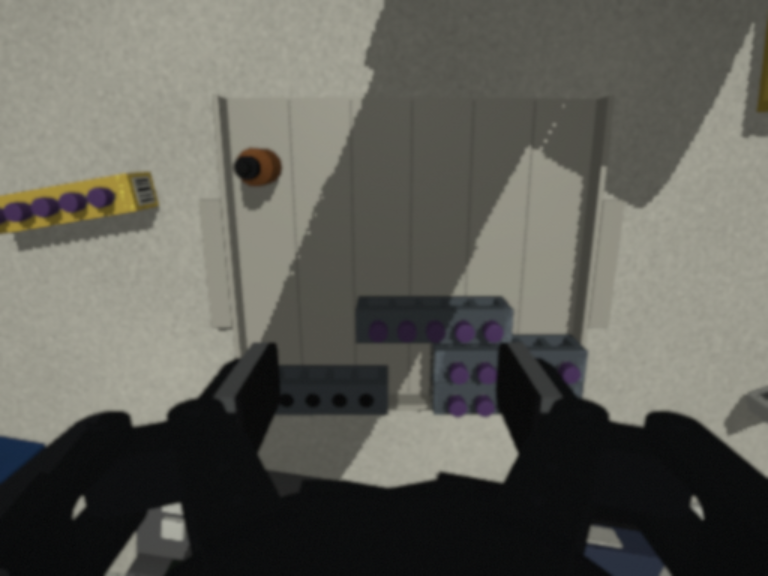

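Rack is now square at tray (47.9, 18.7) mm, with the seated racks unmoved. Next comes the end push to the left.

```bash
cat >> h.py <<'E'
D=np.degrees
def go(x,y,z,vel=.1,yaw=None,guard=None):
    return robot.line_to([*t2w([x/1e3,y/1e3]),z],vel=vel,rotation=None if yaw is None else [180,0,yaw+D(T)],guard=guard)
def look(x,y,name):
    robot.move_pose([*t2w([x/1e3,y/1e3]),.33],[180,0,-180+D(T)]); robot.pause(.2)
    c=robot.get_calibration("wrist");im=robot.grab_frame("wrist");cv2.imwrite(f"pics/{name}.png",cv2.resize(im,(768,576)))
    for p,a,wh in caps(im):
        q=w2t(cast(c,p,.056))*1000
        if abs(q[0])<135 and abs(q[1])<150: print(p,a,q.round(1))
    print("t",robot.observe()["time"])
E
python3 - <<'E'
from h import *
robot.move_pose([*t2w([.0479,-.083]),.17],[180,0,-90+D(T)])
robot.set_gripper(0)
go(47.9,-83,.084,.15)
f0=robot.observe()["ft_force"]
go(47.9,-60,.084,.08)
print(go(47.9,4,.084,.05,guard=8))
o=robot.observe();print(w2t(o["tool_pos"][:2]),o["gripper_width"],o["ft_force"]-f0)
go(47.9,-25,.084,.15); go(47.9,-25,.17,.3)
look(-20,30,"w3b")
E
```

```text
False
[0.04785179 0.00385501] -0.0002563338685964086 [ 0.40611603  1.77025818 -0.27382702]
[280.86 220.1 ] 145 [48.9 57.4]
[299.98 219.98] 148 [48.7 80.3]
[319.12 219.95] 149 [ 48.7 103.3]
[338.09 219.9 ] 148 [ 48.7 126.1]
[261.43 217.7 ] 81 [45.8 34.2]
[302.62 247.78] 146 [85.3 84.9]
[321.27 247.75] 148 [ 85.3 107.9]
[339.71 247.53] 146 [ 85.1 130.7]
[302.79 266.2 ] 52 [110.6  86.2]
[316.75 266.89] 42 [111.6 103.8]
t 16.7167
```

Run:
```python
from h import *
W=lambda:(w2t(robot.observe()["tool_pos"][:2])*1e3).round(2)
F=lambda:robot.observe()["ft_force"]
robot.move_pose([*t2w([-.005,.079]),.17],[180,0,-180+D(T)])
robot.set_gripper(.07)
go(-5,79,.079,.15); f0=F()
go(20,79,.079,.08)
print(go(29.2,79,.079,.02,guard=4),W(),F()-f0)
go(0,79,.079,.15); go(0,79,.17,.3)
robot.move_pose([*t2w([.0525,-.025]),.17],[180,0,-90+D(T)])
robot.set_gripper(0)
go(52.5,-25,.084,.15); f0=F()
go(52.5,2,.084,.08)
print(go(52.5,11,.084,.02,guard=4),W(),F()-f0)
go(52.5,-25,.084,.15); go(52.5,-25,.17,.3)
look(-20,30,"w4b")
```

```text
False [29.3  78.99] [-0.44789223  0.06000459 -0.30158178]
True [52.41  9.52] [ 1.43327156 -0.88606886  1.43769724]
[284.94 225.58] 148 [55.9 62.5]
[304.07 225.36] 147 [55.7 85.5]
[323.1  225.35] 149 [ 55.7 108.4]
[341.85 225.25] 148 [ 55.6 131.1]
[302.62 247.92] 145 [85.4 84.9]
[321.23 247.88] 148 [ 85.5 107.9]
[339.6  247.73] 147 [ 85.3 130.6]
[302.75 266.2 ] 51 [110.6  86.1]
[316.8  266.84] 43 [111.6 103.8]
t 27.0333
```

View pics/w4b.png

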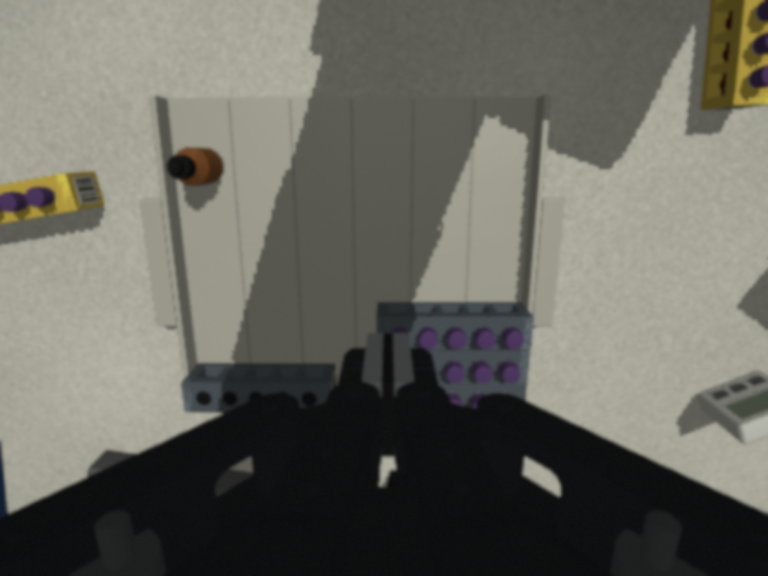

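Run:
```python
from h import *
robot.move_pose([.40,-.25,.35],[180,0,-170]); robot.pause(.2)
c=robot.get_calibration("top")
for _ in range(1):
    for p,a,w in caps(robot.grab_frame("top"),8):
        q=w2t(cast(c,p,.056))*1e3
        if abs(q[0])<135 and abs(q[1])<155: print(p,a,q.round(1))
print(robot.observe()["time"])
```

```text
[230.47 120.09] 27 [117.9  39.5]
[222.42 121.53] 26 [118.   62.5]
[214.42 123.02] 27 [118.   85.5]
[206.48 124.56] 27 [117.8 108.3]
[198.42 126.  ] 27 [118.  131.4]
[232.4  130.55] 26 [87.6 39.4]
[224.37 132.08] 27 [87.5 62.4]
[216.38 133.56] 26 [87.5 85.3]
[208.25 135.05] 27 [ 87.5 108.6]
[200.28 136.55] 27 [ 87.5 131.4]
[234.11 141.06] 26 [57.4 40. ]
[226.07 142.52] 27 [57.5 63. ]
[218.08 143.99] 26 [57.5 85.8]
[210.   145.46] 28 [ 57.6 108.9]
[202.05 146.96] 26 [ 57.5 131.7]
28.4833
```

```bash
python3 -c "
from plant import robot
print(robot.job_done())"
```

```text
the job is handed in; nothing more can be done
None
```

The loose rack now stands square against the nearer seated rack, its left end at the tray's left wall. The last top view showed it parallel and flush to within about half a millimetre, with the seated racks where they started; job handed in at about 28.5 s.

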